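# Clamp a gearbox in the cam vise and build up its output shaft

## Task

Flip the vise's cam lever over to free the sliding jaw, run the jaw up until the gearbox is held square between both jaws, and flip the lever back to its stop to lock it. Then slide the belt pulley over the upright shaft, right down onto its shoulder, and all the brass spacers on top of it, each fully down on the one below. Put the screw-lid tins used on the job away too, upright and side by side in one straight row along the middle of the white shelf with no more than about 2 cm between neighbours, and leave the other things where they lie.

Things in the scene. Friction and masses are not known exactly. Their poses are not given: they have to be found in the camera images.
- vise_bed (a point): Blue drill-press vise fixed to the bench: base 250 x 136 mm, 10 mm high at the bolt flanges; bed 100 mm wide, its top 25 mm above the bench. Jaws 100 mm wide, tops 61 mm above the bench. This point lies on the bed's top, on the centre line, 23 mm in front of the fixed jaw's face (under the gearbox's middle when it is held). x points along the jaw travel, towards the fixed jaw, which stands at the end far from the robot; y across the vise; z up.
- vise: The same vise; origin on the bench under the middle of its base, same axes; vise_bed lies at x = 47 mm of it.
- jaw (a joint): Travel of the vise's sliding jaw in m: 0 fully back (96 mm between the jaws), grows towards the fixed jaw; about 0.050 when the gearbox is squeezed square between both jaws. When the cam lever is flipped to free it slides with about 3 N and stays where it is left; while the lever is locked the cam grips the bed and the jaw cannot be pushed.
- jaw_face (a point): Middle of the sliding jaw's gripping face, 18 mm above the bed; axes as vise_bed. Behind the face the jaw reaches 36 mm back at 61 mm above the bench, then, over the middle 50 mm of its width only, 34 mm further at 45 mm (the lever's bearing).
- cam_lever (a joint): Cam lever on the sliding jaw, in rad: 0 locked (handle leans to the vise's +y side, 40 degrees above level; stop), 1.4 free (handle flipped over past upright, leaning 30 degrees to the -y side; stop). It turns about the vise's x axis through lever_pivot (growing swings the handle up and over towards -y), takes 4 to 8 N at the knob, best pushed sideways, and stays where it is left. The cam lets go of the bed above about 0.65.
- lever_pivot (a point): Point on the lever's turning axis, 50 mm behind the jaw's face, 40 mm above the bench; moves with the jaw; axes as vise_bed.
- lever_knob (a point): Centre of the red ball knob (25 mm across) at the end of the lever's 10 mm thick steel handle, 85 mm from the pivot.
- shaft_shoulder (a point): Foot of the gearbox's upright shaft: centre of the top face of the round shoulder (28 mm across, 4 mm high) on the gearbox. z along the shaft, up. The loose aluminium gearbox (0.8 kg, 46 mm along x between the jaws, 64 mm along y, 40 mm high without the shoulder) stands on the vise bed between the jaws; its underside is 44 mm below this point.
- shaft_tip (a point): Top of the steel shaft, 58 mm above the shoulder. The shaft is 14 mm across; its top 5 mm taper to 8 mm.
- pulley_center (a point): Centre of the black toothed belt pulley with bright rims (loose ring, 47 mm across, 16 mm high, 16 mm bore), half-way up; z along its bore; either side may be up.
- shelf_top (a point): Low white steel bench shelf fixed on the bench, board 120 mm deep (x) and 260 mm long (y), its top 80 mm above the bench, with a 4 mm lip along both long edges; coloured drawers below. This point is the middle of the board's top; y along the shelf.
- propeller: Bystander: red three-blade propeller, 64 mm across, 6 mm high, lying flat; origin under its middle.
- motor: Bystander: small red and black drone motor, 28 mm across, 26 mm high, standing; origin under its middle.
- battery: Bystander: yellow and black battery block, 58 x 30 x 18 mm, long side x; origin under its middle.
- screwdriver: Bystander: screwdriver with an orange handle, 190 mm long, lying along its x; origin under its middle.
- spacer1_center (a point): Centre of a brass spacer (loose ring, 30 mm across, 12 mm high, 16 mm bore), half-way up; z along its bore; two or three are there, all alike.
- spacer2_center (a point): Centre of a brass spacer (loose ring, 30 mm across, 12 mm high, 16 mm bore), half-way up; z along its bore; two or three are there, all alike.
- spacer3_center (a point): Centre of a brass spacer (loose ring, 30 mm across, 12 mm high, 16 mm bore), half-way up; z along its bore; two or three are there, all alike.
- tin1_center (a point): Centre, half-way up, of a screw-lid tin: aluminium tin with a red lid, 44 mm across, 55 mm high, 120 g; two or three of the four tins are there.
- tin2_center (a point): Centre, half-way up, of a screw-lid tin: white tin with a blue lid, 44 mm across, 55 mm high, 120 g; two or three of the four tins are there.
- tin3_center (a point): Centre, half-way up, of a screw-lid tin: amber tin with a black lid, 44 mm across, 55 mm high, 120 g; two or three of the four tins are there.
- tin4_center (a point): Centre, half-way up, of a screw-lid tin: aluminium tin with a green lid, 44 mm across, 55 mm high, 120 g; two or three of the four tins are there.
Things that resemble listed ones, but are neither listed nor needed, are in the scene too. Leave any pink look-alike of the part that bears tin2_center alone. What is shaped like the part that bears pulley_center but blue is not meant.

How it is judged:
By the outcome, as a careful person would: the job done as asked, in the order asked, and still so for the second after the job is handed in, with the robot touching nothing.
Of spacer1, spacer2, spacer3 only 2 to 3 are there at a start; the rules pass over those that are not, and their reading is None.
Of tin1, tin2, tin3, tin4 only 2 to 3 are there at a start; the rules pass over those that are not, and their reading is None.
At some moment in a run one of pulley, spacer1, spacer2, spacer3, tin1, tin2, tin3, tin4 may be knocked a few centimetres aside while the robot is not near it.
It also fails if it takes over 210 s, if anything falls off the work surface, if the arm or the gripper's body presses on something with over 40 N, if the wrist force passes 120 N, or if a joint passes its speed limit or range.

## Robot

A 6-joint arm with a two-finger parallel gripper is mounted at the origin on the work surface. World frame = base frame: x ahead of the robot, y to its left, z up, the work surface at z = 0. Lengths are in m, angles in rad, forces in N, time in s.
With the tool pointing down it reaches from about 0.35 to 0.975 m from the base axis. Payload 4.9 kg.
Tool frame: the origin (TCP) lies on the mounting face of the last link; the fingertips stand 173 mm ahead of it and the grasp point (between the pads) lies 155 mm ahead of it; z points along the fingers, y is the line along which they close (so a half turn about z gives the same grasp; the last joint's range is limited). The gripper opens to 85 mm and grips with 20 to 120 N. Pads are 22 mm wide; open, the fingers measure 114 mm over their backs; the gripper's body (76 mm by 85 mm) begins 54 mm behind the grasp point. The pads swing forward as they close: fully open they stand 13 mm farther back than shut.
Start: joints at [-1.356, 0.053, 1.613, -0, 1.476, -0.119], TCP at [0.205, -0.59, 0.405] pointing down, gripper open.
Joint ranges: [-3.01, 3.01], [-1.01, 2.22], [0.06, 2.58], [-1.02, 4.17], [0.09, 2.62], [-3.14, 3.14]. Speed limits (rad/s): [2.57, 2.57, 3.14, 3.14, 3.14, 3.14].

## Interface

Orientations are given as a rotation vector (axis times angle).
In Python, from station import monitor, eyes, finish_job gives the robot as it stands. The module is installed in compiled form; this text tells all that it offers.
- The arm moves only by the tool step_arm, never from a script. Its argument "commands" is a list of rows, each a list of 3 entries, a list of its own where there are three numbers: the opening in per cent of the stroke, from 0 (shut) to 100 (fully open), then the shift along the tool's x, y, z in mm, then the turn about the tool's z in degrees. In form: [[hand, [x, y, z], yaw], ...]. A call has 1 to 12 rows; each row is the pose to reach, as a shift and turn from the pose commanded when the call began, along the tool's axes at that moment; what a row does not reach only later rows make up. A row lasts 1/8 s, in which the tool goes at most 62.5 mm and 10.7 degrees, less where a joint would pass 70% of its speed; a pose out of reach is approached as far as the arm can. A call with a gripper value outside its range is refused whole. The fingers move at their own pace and stop on an object; "squeeze" is the grip in N (left out, the last holds). Time passes only in rows, so rows that repeat a pose let the fingers close. It gives the time, the measured TCP pose, the force, the opening and the grip force at its end, in the units of the state.
- monitor.get_obs(): the state, without advancing time (a new reading comes with each control period).
- eyes.get_image(name): name is "side" or "top"; returns the picture (384x512x3 uint8, red, green, blue); there is no depth.
- eyes.camera_info(name): a dict with "camera_matrix" (3x3 intrinsics, pixels), "extrinsics" (4x4, takes a point from camera to world coordinates). Camera axes: x right, y down, z forward; pixel columns grow to the right and rows downward; lengths in m; the calibration is good to about 2 mm. A picture is of the moment at which its call begins. camera_info takes no time and is no camera call.
- finish_job(): hands the job in; it is judged then, once.
The state is a dict: "t": time; "q": joint angles; "dq": joint speeds; "effort": joint torques, N m; "tool_pos": TCP position; "tool_rot": TCP orientation; "contact_force": force on the tool from outside, world axes, zero at the start; "wrist_torque": the same for the moment, N m; "opening": finger opening in m; "grip_force": force on a finger pad.
Only numpy, scipy, OpenCV 4.12 (cv2) and the standard library are available. Lean on these libraries where they do the work, as an engineer would, in place of code of your own. Each camera call takes 0.05 s, during which the arm holds its last target. There are 200 camera calls.

## Working session

There is one attempt and no reset: what is moved stays moved. The work goes in short steps, Python scripts to look and compute and a tool call to move; the robot and the scene stay as the last step left them, time stands still between calls to the robot, and variables do not carry over. Pictures are saved under pics/ and viewed, at most 14 in all, crops included, and the job is handed in when it is done.

Besides the shell and the picture viewer there is one more tool, called after "Emit:" as a command line: name --argument value ..., lists and objects as JSON in quotes. step_arm: Moves the arm, as the interface text tells. Its arguments: {"type":"object","properties":{"commands":{"type":"array"},"squeeze":{"type":"number"}},"required":["commands"]}

```bash
mkdir -p pics; cat > h.py <<'E'
import numpy as np, cv2
from scipy.spatial.transform import Rotation as R
from station import monitor, eyes, finish_job
def cam(n):
    c=eyes.camera_info(n); return np.array(c["camera_matrix"]),np.array(c["extrinsics"])
def ray(n,u,v):
    K,E=cam(n); d=E[:3,:3]@np.linalg.inv(K)@np.array([u,v,1.]); return E[:3,3],d
def plane(n,u,v,z):
    o,d=ray(n,u,v); return o+d*(z-o[2])/d[2]
def proj(n,p):
    K,E=cam(n); q=np.linalg.inv(E)@np.append(p,1); q=K@q[:3]; return q[:2]/q[2]
def save(n,f,crop=None,s=1):
    im=eyes.get_image(n)[:,:,::-1]
    np.save('pics/'+f+'.npy',im)
    if crop: im=im[crop[1]:crop[3],crop[0]:crop[2]]
    cv2.imwrite('pics/'+f+'.png',cv2.resize(im,None,fx=s,fy=s,interpolation=cv2.INTER_CUBIC)); return im
E
python3 - <<'E'
from h import *
for n in("top","side"):
    save(n,n+"0",None,1.5); K,E=cam(n); print(n,K.round(1).tolist(),E.round(3).tolist())
o=monitor.get_obs(); print(o)
E
```

```text
top [[374.1, 0.0, 254.7], [0.0, 374.1, 188.2], [0.0, 0.0, 1.0]] [[0.008, -0.997, 0.075, 0.468], [-1.0, -0.007, 0.014, 0.01], [-0.013, -0.075, -0.997, 0.997], [0.0, 0.0, 0.0, 1.0]]
side [[427.4, 0.0, 265.4], [0.0, 427.4, 189.7], [0.0, 0.0, 1.0]] [[-0.995, -0.054, 0.085, 0.432], [-0.1, 0.528, -0.843, 0.771], [0.0, -0.848, -0.531, 0.576], [0.0, 0.0, 0.0, 1.0]]
{'t': 0.1, 'q': array([-1.35601079e+00,  5.32987740e-02,  1.61414565e+00,  1.51184840e-05,
        1.47599471e+00, -1.19006977e-01]), 'dq': array([-4.00766079e-04,  1.05711885e-05, -4.54151683e-03, -1.11075290e-03,
       -1.12528926e-03,  2.20507302e-03]), 'effort': array([ 3.43537786e-04, -3.94895411e+01, -3.71366143e+01, -1.57800787e-04,
        3.75821226e-03, -5.53800579e-07]), 'tool_pos': array([ 0.20471432, -0.59026958,  0.40358734]), 'tool_rot': array([-3.09612152e+00, -5.21580599e-01,  1.15167471e-04]), 'contact_force': array([ 1.03716475, -0.28135275, -0.21755942]), 'wrist_torque': array([ 0.02080293, -0.00392969,  0.031902  ]), 'grip_force': 0.0, 'opening': 0.08526909953891582}
```

View pics/top0.png

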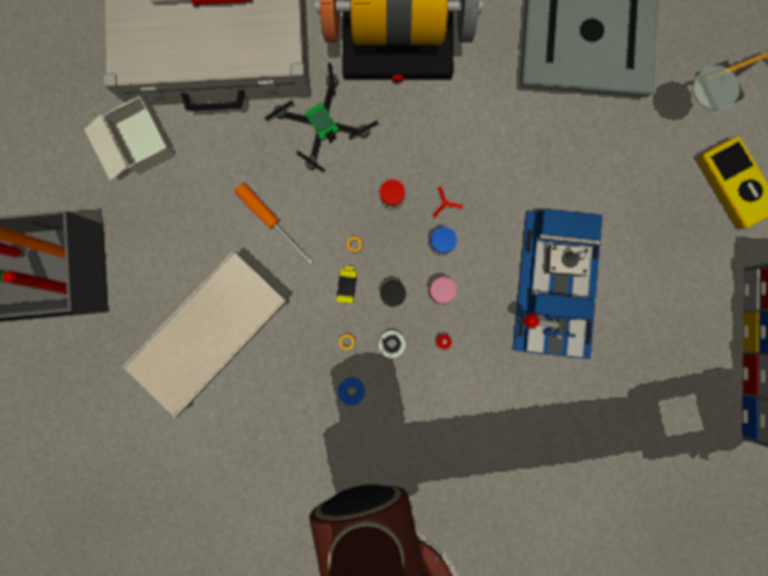

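View pics/side0.png

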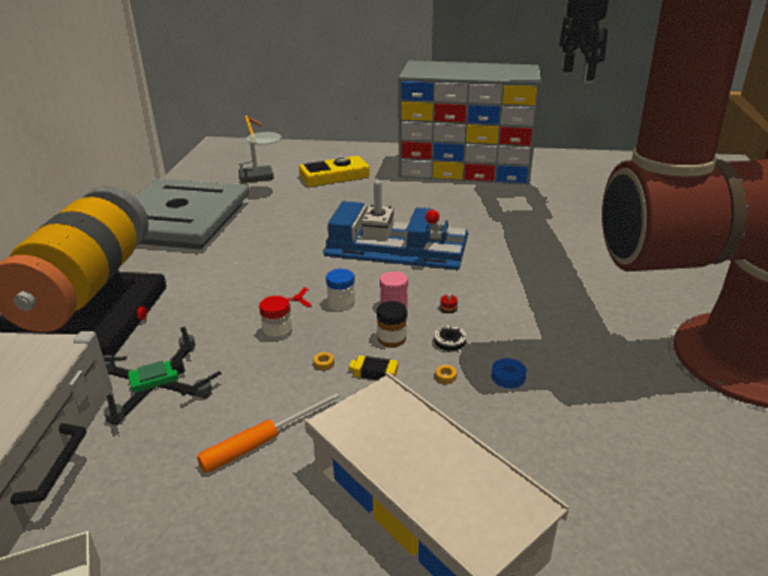

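The top view (1.5x px) shows these objects:
- **Tins:** red lid (392,192), blue lid (443,240), black lid (393,293). The pink one (443,290) is a look-alike.
- **Rings:** brass spacers (354,244) and (347,342), black pulley with bright rim (392,344). The blue ring (351,391) is a look-alike.
- **Vise:** gearbox shaft (570,258), knob (531,321).
- **Shelf:** around (205,333), rotated.

The side view agrees with this. Next I'll measure with masks and confirm with one crop.

```bash
cat >> h.py <<'E'
def blob(im,lo,hi,box,n=1):
    h=cv2.cvtColor(np.ascontiguousarray(im),cv2.COLOR_BGR2HSV); m=cv2.inRange(h,np.array(lo),np.array(hi))
    k=np.zeros_like(m); x0,y0,x1,y1=box; k[y0:y1,x0:x1]=m[y0:y1,x0:x1]
    cs,_=cv2.findContours(k,cv2.RETR_EXTERNAL,cv2.CHAIN_APPROX_NONE); cs=sorted(cs,key=cv2.contourArea)[::-1][:n]
    return [(cv2.minAreaRect(c),cv2.contourArea(c)) for c in cs]
E
python3 - <<'E'
from h import *
im=np.load('pics/top0.npy')
def show(nm,lo,hi,box,z):
    for (c,s,a),A in blob(im,lo,hi,box):
        print(nm,np.round(c,1),np.round(s,1),round(a,1),A,plane("top",*c,z).round(4)[:2])
S=[0,110,60],[12,255,255]
show("redtin",*S,(245,115,278,140),.055)
show("bluetin",[100,120,50],[130,255,255],(282,147,308,172),.055)
show("blacktin",[0,0,0],[180,255,60],(247,182,277,208),.055)
show("sp1",[12,110,70],[32,255,255],(225,150,245,172),.012)
show("sp2",[12,110,70],[32,255,255],(220,218,242,238),.012)
show("pulley",[0,0,110],[180,70,255],(247,214,276,244),.016)
show("knob",[0,130,60],[12,255,255],(345,205,365,222),.11)
# shelf
h=cv2.cvtColor(im,cv2.COLOR_BGR2HSV); print(h[220,135],h[260,180])
r=blob(im,[8,25,110],[25,110,255],(75,160,200,285))[0]; print(r)
for p in cv2.boxPoints(r[0]): print(p.round(1),plane("top",*p,.08).round(4)[:2])
print('shelf mid',plane("top",*r[0][0],.08).round(4))
# vise base outline
r=blob(im,[100,100,30],[130,255,255],(335,130,410,245))[0]; print(r)
a=cv2.resize(im[105:275,215:415],None,fx=3.5,fy=3.5,interpolation=cv2.INTER_CUBIC); cv2.imwrite('pics/crop1.png',a); print(a.shape)
E
```

```text
redtin [261.5 127.5] [17. 17.] 90.0 224.5 [0.6944 0.0069]
bluetin [295.  159.5] [16.3 16.3] 45.0 212.0 [ 0.6125 -0.0786]
blacktin [261.3 194.6] [16.5 15.2] 63.4 197.5 [0.5227 0.0062]
sp1 [236.  162.5] [11. 10.] 90.0 87.0 [0.61   0.0738]
sp2 [231.  227.5] [10.6 10.6] 45.0 92.0 [0.4382 0.0848]
pulley [261.  228.5] [29. 28.] 90.0 697.5 [0.4364 0.0062]
knob [354.8 213.7] [8.  8.4] 53.1 50.0 [ 0.4762 -0.2141]
[ 20  54 179] [ 23  33 125]
(((137.0, 222.0), (124.0, 124.0), 90.0), 15372.5)
[ 75. 160.] [0.6039 0.4703]
[199. 160.] [0.6059 0.1612]
[199. 284.] [0.3038 0.1553]
[ 75. 284.] [0.3005 0.4568]
shelf mid [0.4517 0.3105 0.08  ]
(((371.7078552246094, 188.0674285888672), (51.48133850097656, 95.94680786132812), 5.440331935882568), 2041.0)
(595, 700, 3)
```

View pics/crop1.png

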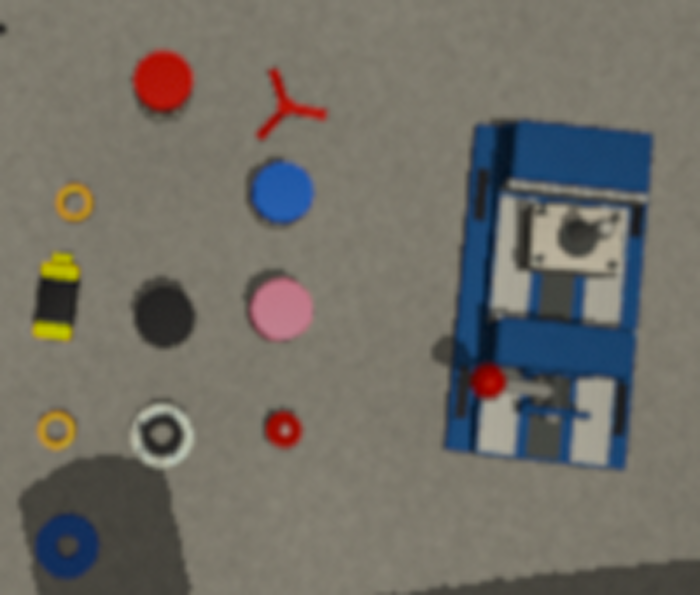

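The crop shows red-lid tin (162,80), blue-lid tin (281,192), black-lid tin (164,313), spacers (74,202) and (57,430), and the black pulley with bright rims (162,434). These match the listed parts. The pink tin (281,308) and blue ring (67,545) are the look-alikes, and the lever knob is at (488,381).

```bash
cat >> h.py <<'E'
def tri(a,b):
    (o1,d1),(o2,d2)=ray("top",*a),ray("side",*b); A=np.stack([d1,-d2],1); t=np.linalg.lstsq(A,o2-o1,rcond=None)[0]
    p,q=o1+d1*t[0],o2+d2*t[1]; return (p+q)/2,np.linalg.norm(p-q)
E
python3 - <<'E'
from h import *
s=np.load('pics/side0.npy')
c=lambda x,y:(x/3.5+215-.36,y/3.5+105-.36)
kb=blob(s,[0,130,50],[12,255,255],(280,136,298,152))[0]; print('knob side',kb[0]); print('knob',tri((354.8,213.7),kb[0][0]))
print('tip',tri(c(608,226),(377.5/1.5,181/1.5)))
print('shoulder',plane("top",*c(578,237),.069))
nl,nr,fl=[plane("top",*c(*p),.01)[:2] for p in((445,448),(625,467),(475,125))]
print('base',nl,nr,fl,'ang y',np.degrees(np.arctan2(*(nl-nr)[::-1]))-90,'ang x',np.degrees(np.arctan2(*(fl-nl)[::-1])),np.linalg.norm(nl-nr),np.linalg.norm(fl-nl))
for p in((513,189),(648,198),(497,319),(635,330)): print('jaw',plane("top",*c(*p),.061)[:2])
P=[plane("top",u/1.5-.2,v/1.5-.2,.084)[:2] for u,v in((235,252),(288,299),(175,416),(123,368))]
P=np.array(P);print('shelf',P,P.mean(0),[np.linalg.norm(P[i]-P[i-1]) for i in range(4)],np.degrees(np.arctan2(*(P[0]+P[1]-P[2]-P[3])[::-1])))
for n,b,lo,hi,box in (("red",(261.5,127.5),[0,130,50],[12,255,255],(165,195,200,217)),("blue",(295,159.5),[100,130,50],[130,255,255],(212,178,242,198)),):
    r=blob(s,lo,hi,box)[0]; print(n,r,tri(b,r[0][0]))
E
```

```text
knob side ((288.0, 144.0), (8.0, 8.0), 90.0)
knob (array([ 0.47500165, -0.2179275 ,  0.09541822]), np.float64(0.0025467803192590985))
tip (array([ 0.5781817 , -0.28980505,  0.12491232]), np.float64(0.004226610452677849))
shoulder [ 0.57948297 -0.28754655  0.069     ]
base [ 0.42735157 -0.20497067] [ 0.41449288 -0.33845496] [ 0.67170417 -0.22988904] ang y -5.502385564305243 ang x -5.822727930189694 0.13410220019659366 0.24561987221978052
jaw [ 0.61480628 -0.24420835]
jaw [ 0.60890869 -0.34052333]
jaw [ 0.52122808 -0.23165036]
jaw [ 0.51414282 -0.32938957]
shelf [[0.5852356  0.26521042]
 [0.5086281  0.17626771]
 [0.31868745 0.35471495]
 [0.39450834 0.44229427]] [0.45176487 0.30962184] [np.float64(0.2602605961019868), np.float64(0.11738617815010936), np.float64(0.2606163153806346), np.float64(0.11584016824660215)] -43.044450188708936
red (((186.2685089111328, 204.05068969726562), (15.336321830749512, 27.21804428100586), 83.9909896850586), 256.0) (array([0.69090742, 0.00605092, 0.04692657]), np.float64(0.010700618891317284))
blue (((226.5, 185.5), (13.0, 17.0), 90.0), 182.5) (array([ 0.61207813, -0.07949054,  0.04710923]), np.float64(0.0032188557940001517))
```

Emit:
step_arm --commands '[[60,[60,-42,10],-10],[60,[120,-84,20],-20],[60,[180,-126,40],-30],[60,[240,-168,60],-40],[60,[300,-210,60],-50],[60,[340,-240,60],-60],[60,[379,-266,60],-65.2],[60,[379,-266,60],-65.2],[60,[379,-266,60],-65.2],[60,[379,-266,60],-65.2],[60,[379,-266,60],-65.2]]' --squeeze 30

```text
t: 1.48
tool_pos: [0.4751, -0.216, 0.3446]
tool_rot: [-2.331, -2.107, 0.001]
contact_force: [0.1, 0.2, -1.1]
opening: 0.0509
grip_force: 0.0
```

Emit:
step_arm --commands '[[60,[0,0,50],0],[60,[0,0,80],0],[60,[0,0,92],0],[60,[0,0,92],0],[20,[0,0,92],0],[20,[0,0,92],0],[20,[0,0,92],0],[20,[0,0,92],0],[20,[0,0,92],0]]' --squeeze 40

```text
t: 2.6
tool_pos: [0.4754, -0.2149, 0.2541]
tool_rot: [-2.327, -2.108, 0.002]
contact_force: [-6.1, 1.4, 3.7]
opening: 0.0226
grip_force: 38.9
```

```bash
python3 - <<'E'
from h import *
save("side","s1",(230,50,390,190),4)
E
```

```text
(no output)
```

View pics/s1.png

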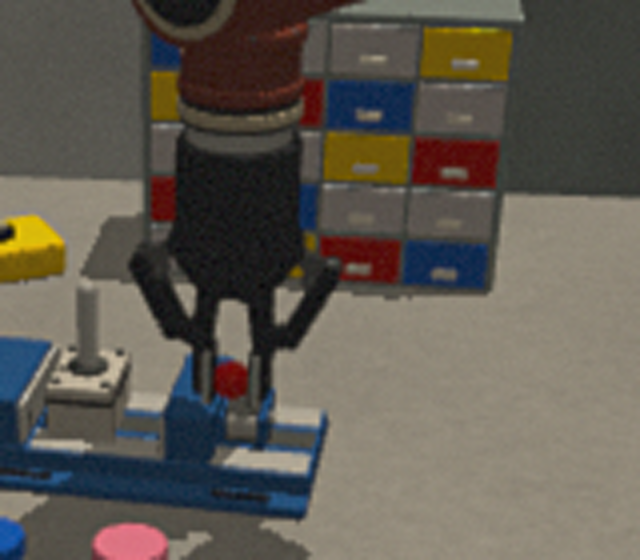

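The side crop shows the red knob (232,380) held between the fingers, which clear the jaw. Next I flip the lever along its arc.

Emit:
step_arm --commands '[[20,[-5,0,-5.5],0],[20,[-10.5,0,-10.5],0],[20,[-16.5,0,-15],0],[20,[-22.6,0,-19],0],[20,[-36,0,-25.3],0],[20,[-50.3,0,-29.1],0],[20,[-65.1,0,-30.4],0],[20,[-79.9,0,-29.1],0],[20,[-94.2,0,-25.3],0],[20,[-105,0,-20],0],[20,[-107.6,0,-19],0],[20,[-107.6,0,-19],0]]'

```text
t: 4.15
tool_pos: [0.465, -0.3221, 0.2714]
tool_rot: [-2.328, -2.108, -0.0]
contact_force: [-0.1, 1.6, -0.1]
opening: 0.0168
grip_force: 0.0
```

```bash
python3 - <<'E'
from h import *
save("side","s2",(230,50,390,190),4)
E
```

```text
(no output)
```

View pics/s2.png

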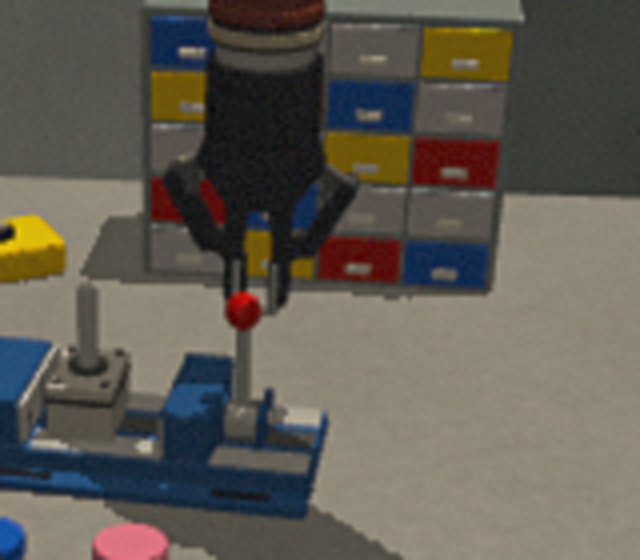

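The knob slipped out near upright, at crop (243,311).

```bash
python3 - <<'E'
from h import *
s=np.load('pics/s2.npy')
r=blob(s,[0,130,50],[12,255,255],(280,118,302,140))[0]; print(r)
a=np.radians(-5.7); X=np.array([np.cos(a),np.sin(a),0]);Y=np.array([-np.sin(a),np.cos(a),0])
P=np.array([.4695,-.2776,.04])
o,d=ray("side",*r[0][0]); t=((P-o)@X)/(d@X); print('illcond',d@X)
# intersect with circle: min |dist-85| using offset y plane search
for y in np.arange(-.06,.07,.01):
    t=((P-o)@Y+y)/(d@Y); p=o+d*t; q=p-P; print(round(y,3),(q@X).round(4),q[2].round(4),np.hypot(y,q[2]).round(4))
E
```

```text
(((290.2500305175781, 126.75), (8.485280990600586, 7.77817440032959), 45.0), 45.5)
illcond 0.12690847691569174
-0.06 0.0105 0.0505 0.0784
-0.05 0.0091 0.0549 0.0743
-0.04 0.0078 0.0594 0.0716
-0.03 0.0064 0.0638 0.0705
-0.02 0.005 0.0682 0.0711
-0.01 0.0036 0.0726 0.0733
0.0 0.0022 0.077 0.077
0.01 0.0009 0.0814 0.0821
0.02 -0.0005 0.0859 0.0882
0.03 -0.0019 0.0903 0.0951
0.04 -0.0033 0.0947 0.1028
0.05 -0.0047 0.0991 0.111
0.06 -0.006 0.1035 0.1197
```

Emit:
step_arm --commands '[[0,[0,0,-50],0],[0,[0,0,-50],0],[0,[55,0,-50],0],[0,[105,0,-50],0],[0,[105,0,-50],0],[0,[105,0,10],0],[0,[105,0,10],0],[0,[90,0,10],0],[0,[75,0,10],0],[0,[60,0,10],0],[0,[45,0,10],0],[0,[45,0,10],0]]'

```text
t: 5.7
tool_pos: [0.4693, -0.2788, 0.262]
tool_rot: [2.33, 2.106, -0.001]
contact_force: [-0.5, 1.2, 0.2]
opening: 0.0001
grip_force: 0.0
```

Emit:
step_arm --commands '[[0,[-5,0,0],0],[0,[-9,0,0],0],[0,[-12,0,0],0],[0,[-12,0,0],0]]'

```text
t: 6.2
tool_pos: [0.4683, -0.2893, 0.2617]
tool_rot: [2.328, 2.109, -0.001]
contact_force: [-0.5, 1.2, 0.4]
opening: 0.0001
grip_force: 0.2
```

Emit:
step_arm --commands '[[0,[-4,0,0],0],[0,[-7,0,0],0],[0,[-9,0,0],0],[0,[-9,0,0],0]]'

```text
t: 6.7
tool_pos: [0.468, -0.2944, 0.2612]
tool_rot: [-2.321, -2.101, -0.015]
contact_force: [1.6, 21.0, 7.3]
opening: 0.0004
grip_force: 11.3
```

```bash
python3 - <<'E'
from h import *
save("side","s3",(230,50,390,190),4)
E
```

```text
(no output)
```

View pics/s3.png

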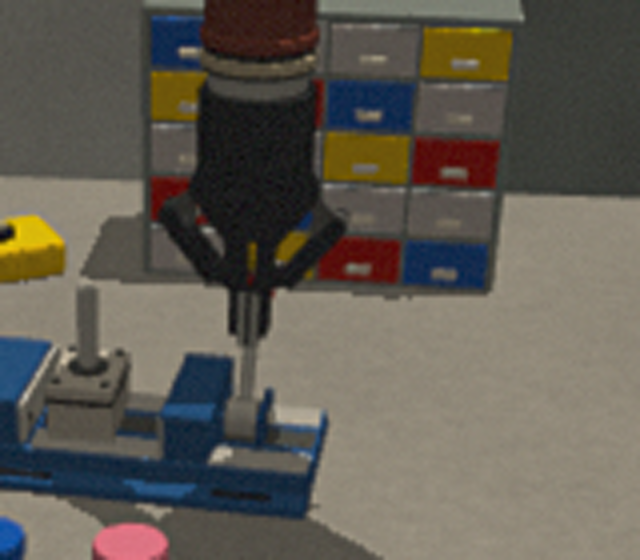

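Lever is at the free stop: 21 N, with the tool about 17 mm past the pivot. Next I go behind the jaw, on the +y side of the bearing, and push.

Emit:
step_arm --commands '[[0,[10,0,-10],0],[0,[55,0,-10],0],[0,[55,-20,0],0],[0,[55,-20,0],0],[0,[55,-20,25],0],[0,[55,-20,47],0],[0,[55,-20,47],0],[0,[55,-10,47],0],[0,[55,0,47],0],[0,[55,10,47],0],[0,[55,20,47],0],[0,[55,20,47],0]]'

```text
t: 8.25
tool_pos: [0.4949, -0.2473, 0.218]
tool_rot: [2.325, 2.104, 0.001]
contact_force: [-0.7, -0.2, 7.4]
opening: -0.0003
grip_force: 4.0
```

Emit:
step_arm --commands '[[0,[0,0,-10],0],[0,[4,-45,-10],0],[0,[9,-45,-10],0],[0,[9,-45,0],0],[0,[9,-45,0],0],[0,[9,-35,0],0],[0,[9,-25,0],0],[0,[9,-15,0],0],[0,[9,-7,0],0],[0,[9,0,0],0],[0,[9,0,0],0]]'

```text
t: 9.62
tool_pos: [0.4941, -0.2365, 0.2148]
tool_rot: [2.328, 2.109, 0.0]
contact_force: [-0.3, 0.4, -0.2]
opening: 0.0
grip_force: 0.0
```

```bash
python3 - <<'E'
from h import *
save("side","s4",(230,50,390,190),4)
E
```

```text
(no output)
```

View pics/s4.png

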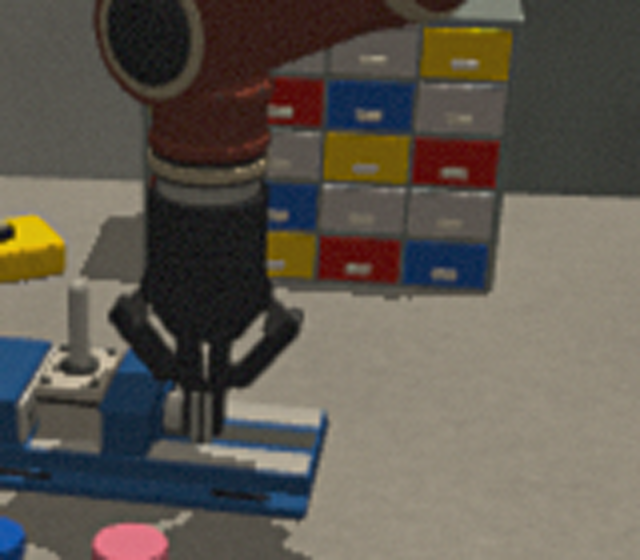

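The side crop shows the jaw has slid up close to the gearbox: jaw (135,400), gearbox (75,400). I keep pushing gently.

Emit:
step_arm --commands '[[0,[0,6,0],0],[0,[0,11,0],0],[0,[0,15,0],0],[0,[0,15,0],0]]'

```text
t: 10.18
tool_pos: [0.5089, -0.238, 0.2148]
tool_rot: [2.328, 2.109, 0.0]
contact_force: [0.4, -0.4, -0.4]
opening: -0.0003
grip_force: 0.0
```

Emit:
step_arm --commands '[[0,[0,3,0],0],[0,[0,6,0],0],[0,[0,8,0],0],[0,[0,8,0],0]]'

```text
t: 10.68
tool_pos: [0.5162, -0.2388, 0.2147]
tool_rot: [-2.327, -2.108, 0.002]
contact_force: [-4.8, -0.0, 3.1]
opening: 0.0
grip_force: 2.6
```

Emit:
step_arm --commands '[[0,[0,2,0],0],[0,[0,4,0],0],[0,[0,5,0],0],[0,[0,5,0],0]]'

```text
t: 11.18
tool_pos: [0.5209, -0.2392, 0.2146]
tool_rot: [-2.326, -2.107, 0.003]
contact_force: [-6.3, 0.3, 5.0]
opening: -0.0002
grip_force: 3.5
```

Emit:
step_arm --commands '[[0,[0,2,0],0],[0,[0,3,0],0],[0,[0,3,0],0]]'

```text
t: 11.55
tool_pos: [0.5238, -0.2395, 0.2146]
tool_rot: [-2.327, -2.107, 0.003]
contact_force: [-6.9, -0.1, 4.5]
opening: -0.0001
grip_force: 3.5
```

Emit:
step_arm --commands '[[0,[0,2,0],0],[0,[0,4,0],0],[0,[0,4,0],0]]'

```text
t: 11.92
tool_pos: [0.5262, -0.2399, 0.2146]
tool_rot: [-2.321, -2.103, 0.012]
contact_force: [-19.5, 2.7, 14.6]
opening: 0.0004
grip_force: 10.1
```

Emit:
step_arm --commands '[[0,[0,2,0],0],[0,[0,3,0],0],[0,[0,3,0],0]]'

```text
t: 12.3
tool_pos: [0.5276, -0.2402, 0.2146]
tool_rot: [-2.316, -2.099, 0.019]
contact_force: [-30.4, 2.7, 21.8]
opening: -0.0001
grip_force: 16.0
```

```bash
python3 - <<'E'
from h import *
save("side","s5",(230,50,390,190),4)
E
```

```text
(no output)
```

View pics/s5.png

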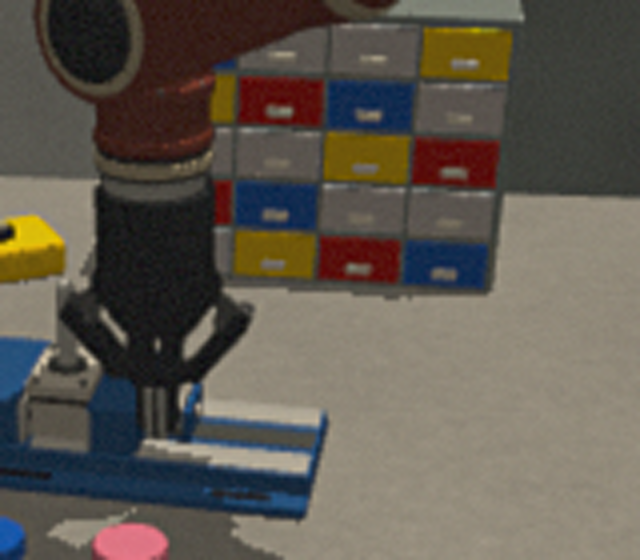

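The jaw is squeezed on the gearbox at 30 N. Now I retreat, move over to the -y side of the lever and push it back.

Emit:
step_arm --commands '[[0,[0,-12,0],0],[0,[0,-12,-50],0],[0,[0,-12,-110],0],[0,[0,-12,-110],0],[0,[-60,-10,-110],0],[0,[-123,-10,-110],0],[0,[-123,-10,-110],0],[0,[-123,-10,-53],0],[0,[-123,-10,-53],0],[0,[-105,-10,-53],0],[0,[-90,-10,-53],0],[0,[-75,-10,-53],0]]'

```text
t: 13.85
tool_pos: [0.515, -0.3129, 0.2704]
tool_rot: [2.325, 2.107, 0.001]
contact_force: [-0.1, -2.4, 0.4]
opening: -0.0003
grip_force: 1.1
```

Emit:
step_arm --commands '[[0,[10,0,0],0],[0,[20,0,0],0],[0,[30,0,0],0],[0,[40,0,0],0],[0,[50,0,0],0],[0,[50,0,0],0]]'

```text
t: 14.6
tool_pos: [0.519, -0.2634, 0.2675]
tool_rot: [-2.327, -2.109, -0.0]
contact_force: [-1.1, -1.2, -0.8]
opening: -0.0002
grip_force: 0.4
```

```bash
python3 - <<'E'
from h import *
save("side","s6",(230,50,390,190),4)
E
```

```text
(no output)
```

View pics/s6.png

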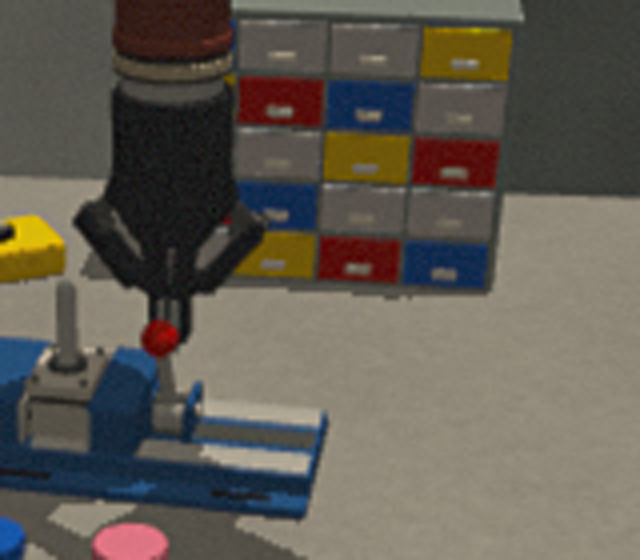

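The lever now leans to +y: knob at (160,338), about 60 degrees. I finish by pressing down on the knob from above.

Emit:
step_arm --commands '[[0,[0,0,-55],0],[0,[0,0,-55],0],[0,[38,0,-55],0],[0,[38,0,-55],0],[0,[38,0,-40],0],[0,[38,0,-30],0],[0,[38,0,-22],0],[0,[40,0,-16],0],[0,[40,0,-14],0],[0,[40,0,-14],0]]'

```text
t: 15.9
tool_pos: [0.5245, -0.221, 0.2897]
tool_rot: [-2.32, -2.101, -0.015]
contact_force: [-18.2, 31.9, 48.2]
opening: 0.0003
grip_force: 28.2
```

Emit:
step_arm --commands '[[0,[0,0,2],0],[0,[0,0,4],0],[0,[0,0,4],0]]'

```text
t: 16.27
tool_pos: [0.5249, -0.2191, 0.2867]
tool_rot: [-2.316, -2.098, -0.023]
contact_force: [-17.5, 42.9, 55.1]
opening: -0.0001
grip_force: 33.6
```

Emit:
step_arm --commands '[[0,[0,0,-15],0],[0,[0,0,-40],0],[0,[-80,0,-40],0],[0,[-80,0,-40],0]]'

```text
t: 16.77
tool_pos: [0.5145, -0.3066, 0.3171]
tool_rot: [-2.332, -2.105, 0.001]
contact_force: [-0.0, 0.3, 0.4]
opening: 0.0001
grip_force: 0.0
```

```bash
python3 - <<'E'
from h import *
s=eyes.get_image("side")[:,:,::-1]
r=blob(s,[0,130,50],[12,255,255],(255,118,302,160))[0]; print(r)
a=np.radians(-5.7); X=np.array([np.cos(a),np.sin(a),0]);Y=np.array([-np.sin(a),np.cos(a),0])
P=np.array([.5193,-.2826,.04]); o,d=ray("side",*r[0][0])
for y in np.arange(.02,.08,.005):
    t=((P-o)@Y+y)/(d@Y); p=o+d*t; q=p-P; print(round(y,3),(q@X).round(4),q[2].round(4),np.hypot(y,q[2]).round(4),np.degrees(np.arctan2(q[2],y)).round(0))
E
```

```text
(((268.5, 138.5), (7.0, 9.0), 0.0), 38.5)
0.02 0.0068 0.047 0.0511 67.0
0.025 0.0058 0.0494 0.0554 63.0
0.03 0.0049 0.0518 0.0598 60.0
0.035 0.0039 0.0542 0.0645 57.0
0.04 0.0029 0.0566 0.0693 55.0
0.045 0.0019 0.059 0.0742 53.0
0.05 0.001 0.0614 0.0792 51.0
0.055 0.0 0.0638 0.0842 49.0
0.06 -0.001 0.0662 0.0893 48.0
0.065 -0.0019 0.0686 0.0945 47.0
0.07 -0.0029 0.071 0.0997 45.0
0.075 -0.0039 0.0734 0.1049 44.0
```

Emit:
step_arm --commands '[[0,[0,0,30],0],[0,[0,0,50],0],[0,[0,0,50],0],[0,[30,0,50],0],[0,[45,0,50],0],[0,[55,0,50],0],[0,[61,0,50],0],[0,[61,0,50],0]]'

```text
t: 17.82
tool_pos: [0.5206, -0.244, 0.2671]
tool_rot: [2.327, 2.108, -0.006]
contact_force: [-1.0, -5.9, -4.9]
opening: 0.0001
grip_force: 3.2
```

Emit:
step_arm --commands '[[0,[2,0,0],0],[0,[5,0,0],0],[0,[5,0,0],0]]'

```text
t: 18.2
tool_pos: [0.5205, -0.2399, 0.2664]
tool_rot: [2.327, 2.108, -0.01]
contact_force: [-3.1, -9.5, -6.5]
opening: 0.0
grip_force: 5.1
```

Emit:
step_arm --commands '[[0,[2,0,0],0],[0,[4,0,0],0],[0,[4,0,0],0]]'

```text
t: 18.58
tool_pos: [0.5207, -0.2373, 0.2667]
tool_rot: [2.325, 2.105, -0.016]
contact_force: [-3.7, -17.5, -8.3]
opening: 0.0003
grip_force: 7.9
```

Emit:
step_arm --commands '[[0,[2,0,0],0],[0,[3,0,0],0],[0,[3,0,0],0]]'

```text
t: 18.95
tool_pos: [0.5207, -0.236, 0.2669]
tool_rot: [2.322, 2.102, -0.022]
contact_force: [-4.1, -24.8, -10.5]
opening: 0.0
grip_force: 11.7
```

Emit:
step_arm --commands '[[0,[-15,0,0],0],[0,[-15,0,-60],0],[0,[-15,0,-63],0],[60,[40,-20,-63],0],[60,[100,-45,-63],0],[60,[160,-70,-63],0],[60,[210,-95,-63],0],[60,[232,-108,-63],0],[60,[232,-108,-63],0],[60,[232,-108,-63],0]]'

```text
t: 20.2
tool_pos: [0.4381, 0.0099, 0.3309]
tool_rot: [2.328, 2.108, 0.0]
contact_force: [0.2, -0.2, -0.5]
opening: 0.0513
grip_force: 0.0
```

```bash
python3 - <<'E'
from h import *
s=eyes.get_image("side")[:,:,::-1]
r=blob(s,[0,130,50],[12,255,255],(255,118,302,160))[0]; print(r)
t=save("top","t2",(330,120,420,250),4.5)
t=np.load('pics/t2.npy')
k=blob(t,[0,130,60],[12,255,255],(345,190,380,222))[0]; print(k, tri(k[0][0],r[0][0]))
a=np.radians(-5.7); X=np.array([np.cos(a),np.sin(a),0]);Y=np.array([-np.sin(a),np.cos(a),0])
q=tri(k[0][0],r[0][0])[0]-np.array([.5193,-.2826,.04]); print(q@X,q@Y,q[2],np.degrees(np.arctan2(q[2],q@Y)))
E
```

```text
(((268.0294189453125, 144.11764526367188), (8.00367546081543, 7.761139392852783), 75.96376037597656), 41.5)
(((355.0, 193.0), (6.0, 8.0), 90.0), 40.0) (array([ 0.525688  , -0.21991494,  0.09162542]), np.float64(0.0010177937100862265))
0.0001305506454168043 0.06300957602981304 0.05162542383760519 39.32867574841183
```

View pics/t2.png

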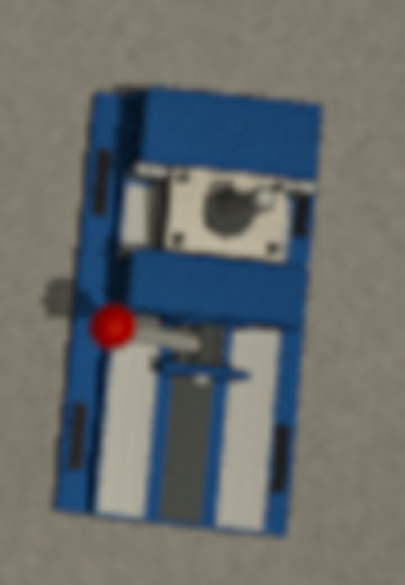

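Lever measures 39 degrees, so it is locked, and the top crop shows the gearbox square between the jaws with its shoulder at (230,208). Now the pulley: I grip it twice at 90 degrees to centre it.

Emit:
step_arm --commands '[[75,[-4,-1,50],0],[75,[-4,-1,100],0],[75,[-4,-1,140],0],[75,[-4,-1,155],0],[75,[-4,-1,155],0],[40,[-4,-1,155],0],[40,[-4,-1,155],0],[40,[-4,-1,155],0],[40,[-4,-1,155],0]]' --squeeze 20

```text
t: 21.42
tool_pos: [0.4372, 0.0061, 0.1768]
tool_rot: [2.327, 2.107, 0.002]
contact_force: [0.5, -1.9, 6.0]
opening: 0.0442
grip_force: 21.4
```

Emit:
step_arm --commands '[[75,[0,0,0],0],[75,[0,0,0],0],[75,[0,0,-30],0],[75,[0,0,-30],30],[75,[0,0,-30],60],[75,[0,0,-30],90],[75,[0,0,-30],90],[75,[0,0,-30],90],[75,[0,0,-30],90],[75,[0,0,-30],90],[75,[0,0,-30],90],[75,[0,0,-30],90]]'

```text
t: 22.92
tool_pos: [0.4359, 0.0066, 0.205]
tool_rot: [-3.137, 0.16, 0.002]
contact_force: [0.9, 0.2, 0.2]
opening: 0.0638
grip_force: 0.0
```

Emit:
step_arm --commands '[[75,[0,0,30],0],[75,[0,0,30],0],[40,[0,0,30],0],[40,[0,0,30],0],[40,[0,0,30],0],[40,[0,0,30],0],[40,[0,0,30],0]]'

```text
t: 23.8
tool_pos: [0.4367, 0.0063, 0.1762]
tool_rot: [3.138, -0.156, 0.001]
contact_force: [-0.5, 0.5, 3.1]
opening: 0.045
grip_force: 20.7
```

Emit:
step_arm --commands '[[40,[0,0,0],0],[40,[0,0,-60],0],[40,[0,0,-120],0],[40,[0,0,-160],0],[40,[0,0,-160],0],[40,[0,0,-160],0]]' --squeeze 40

```text
t: 24.55
tool_pos: [0.436, 0.0064, 0.3344]
tool_rot: [-3.138, 0.155, 0.003]
contact_force: [-0.1, 0.3, -0.7]
opening: 0.0441
grip_force: 41.2
```

```bash
python3 - <<'E'
from h import *
t=np.load('pics/t2.npy'); s=save("side","s7",(215,90,295,180),6)
c=lambda x,y:(x/4.5+330-.4,y/4.5+120-.4)
print('sh',plane("top",*c(230,208),.069)); print('tip top',plane("top",*c(265,198),.127))
hs=cv2.cvtColor(t,cv2.COLOR_BGR2GRAY)
cv2.imwrite('pics/t2b.png',cv2.resize(t[155:180,365:400],None,fx=10,fy=10,interpolation=cv2.INTER_CUBIC))
s=cv2.imread('pics/s7.png'); b=cv2.imread('pics/t2b.png')
o=np.zeros((560,480+360,3),np.uint8)[:560,:800]; o[:540,:480]=s; b=cv2.resize(b,(310,221)); o[:221,485:795]=b; cv2.imwrite('pics/m1.png',o)
E
```

```text
sh [ 0.59584145 -0.29011334  0.069     ]
tip top [ 0.59320801 -0.28950957  0.127     ]
```

View pics/m1.png

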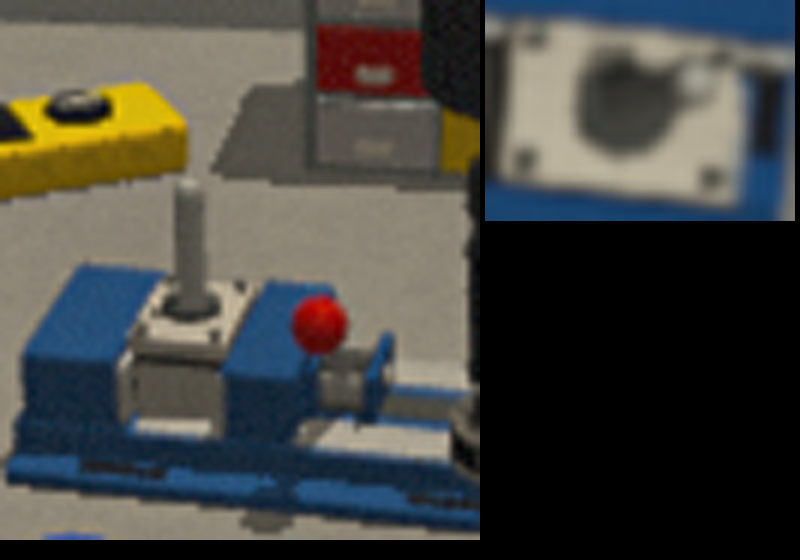

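The composite shows the shaft tip at (189,182) and its foot at (190,305) in the side part. In the top inset the tip is at (695,82) and the shoulder centre at (628,105).

```bash
python3 - <<'E'
from h import *
T=(388.25,163.8);F=(380.7,166.4);ts=(246.2,120.3);fs=(246.4,140.6)
print('top tip',plane("top",*T,.126),'top foot',plane("top",*F,.069))
print('side tip',plane("side",*ts,.126),'side foot',plane("side",*fs,.069))
print(tri(T,ts),tri(F,fs))
s=np.load('pics/s7.npy')[100:150,238:256]; g=cv2.cvtColor(s,cv2.COLOR_BGR2GRAY)
for v in (24,28,32,36): print(v+100,g[v].tolist())
E
```

```text
top tip [ 0.59287746 -0.28929009  0.126     ] top foot [ 0.59439399 -0.29006177  0.069     ]
side tip [ 0.59056606 -0.28797164  0.126     ] side foot [ 0.59052616 -0.28192747  0.069     ]
(array([ 0.59188559, -0.28957231,  0.12538614]), np.float64(0.002150346431991653)) (array([ 0.59350544, -0.29165   ,  0.06439564]), np.float64(0.00301749605343741))
124 [133, 132, 133, 132, 132, 130, 76, 73, 80, 84, 82, 120, 133, 134, 132, 135, 134, 133]
128 [130, 128, 132, 132, 133, 128, 78, 78, 80, 84, 92, 121, 133, 131, 132, 134, 133, 131]
132 [130, 131, 131, 132, 134, 129, 89, 75, 79, 83, 90, 111, 132, 131, 129, 132, 134, 135]
136 [72, 66, 69, 84, 90, 74, 78, 77, 79, 81, 88, 113, 134, 132, 134, 131, 116, 120]
```

Emit:
step_arm --commands '[[40,[33,50,0],0],[40,[66,100,0],0],[40,[100,150,0],0],[40,[133,200,0],0],[40,[160,241,0],0],[40,[185,279,0],0],[40,[185,279,0],0],[40,[185,279,0],0],[40,[185,279,15],0],[40,[185,279,25],0],[40,[185,279,25],0]]'

```text
t: 25.98
tool_pos: [0.5923, -0.2886, 0.3086]
tool_rot: [-3.136, 0.154, 0.005]
contact_force: [-0.3, 0.3, -0.9]
opening: 0.0442
grip_force: 41.2
```

Emit:
step_arm --commands '[[40,[0,0,3],0],[40,[0,0,6],0],[40,[0,0,9],0],[40,[0,0,12],0],[40,[0,0,12],0]]'

```text
t: 26.6
tool_pos: [0.5927, -0.2896, 0.2986]
tool_rot: [-3.138, 0.156, 0.002]
contact_force: [-1.8, 0.5, 0.5]
opening: 0.0442
grip_force: 41.3
```

Emit:
step_arm --commands '[[40,[0,0,2],0],[40,[0,0,4],0],[40,[0,0,6],0],[40,[0,0,8],0],[40,[0,0,8],0]]'

```text
t: 27.22
tool_pos: [0.5923, -0.2895, 0.2898]
tool_rot: [-3.137, 0.156, 0.004]
contact_force: [-4.7, -0.3, 1.5]
opening: 0.0446
grip_force: 41.4
```

Emit:
step_arm --commands '[[40,[-1,0,0],0],[40,[-1,0,10],0],[40,[-1,0,20],0],[40,[-1,0,30],0],[40,[-1,0,36],0],[40,[-1,0,40],0],[40,[-1,0,40],0]]'

```text
t: 28.1
tool_pos: [0.5917, -0.2894, 0.2499]
tool_rot: [-3.137, 0.155, 0.001]
contact_force: [-3.4, 0.3, -1.9]
opening: 0.0447
grip_force: 41.1
```

Emit:
step_arm --commands '[[40,[-1,0,2],0],[40,[-1,0,4],0],[40,[-1,0,6],0],[40,[-1,0,6],0]]'

```text
t: 28.6
tool_pos: [0.5912, -0.2895, 0.2454]
tool_rot: [3.137, -0.155, 0.002]
contact_force: [-2.8, 1.5, 3.5]
opening: 0.0445
grip_force: 41.5
```

Emit:
step_arm --commands '[[40,[0,0,1],0],[40,[0,0,1],0],[70,[0,0,1],0],[70,[0,0,1],0],[70,[0,0,1],0],[70,[0,0,-50],0],[70,[0,0,-90],0],[70,[0,0,-90],0]]'

```text
t: 29.6
tool_pos: [0.5921, -0.29, 0.3401]
tool_rot: [3.133, -0.155, 0.013]
contact_force: [0.6, 0.2, -0.6]
opening: 0.0601
grip_force: 0.0
```

```bash
python3 - <<'E'
from h import *
t=eyes.get_image("top")[:,:,::-1]
np.save('pics/t3.npy',t)
def show(nm,lo,hi,box,z,n=1):
    for (c,s,a),A in blob(t,lo,hi,box,n):
        print(nm,np.round(c,1),np.round(s,1),A,plane("top",*c,z).round(4)[:2])
S=[0,110,60],[12,255,255]
show("redtin",*S,(235,100,290,150),.055)
show("bluetin",[100,120,50],[130,255,255],(270,137,320,182),.055)
show("blacktin",[0,0,0],[180,255,60],(247,172,283,218),.055)
show("sp",[12,110,70],[32,255,255],(215,130,260,250),.012,4)
im=eyes.get_image("side")[:,:,::-1]; np.save('pics/s8.npy',im)
show2=blob(im,[12,110,60],[32,255,255],(170,215,330,262),4); print(show2)
# shaft bright/pulley in side: column profile
g=cv2.cvtColor(im,cv2.COLOR_BGR2GRAY); print(g[112:150,246].tolist())
for z in(.069,.085,.127): print(z,proj("side",[.591,-.2893,z]))
E
```

```text
redtin [261.5 127.5] [17. 17.] 223.5 [0.6944 0.0069]
bluetin [295.  159.5] [16.3 16.3] 212.0 [ 0.6125 -0.0786]
blacktin [261.5 194.5] [15. 15.] 183.0 [0.523  0.0057]
sp [231.  227.5] [10.6 10.6] 92.0 [0.4382 0.0848]
sp [236.  162.5] [11. 10.] 87.0 [0.61   0.0738]
sp [231.5 181. ] [ 8. 11.] 68.5 [0.5606 0.0851]
sp [229.5 198.9] [11.5  5.6] 52.0 [0.5132 0.0898]
[(((297.0, 249.0), (12.0, 14.0), 90.0), 137.5), (((215.5, 240.0), (12.0, 13.0), 90.0), 126.5), (((237.08824157714844, 243.14707946777344), (9.45888900756836, 14.794672966003418), 14.03624439239502), 87.5), (((260.0, 245.0), (10.0, 8.0), 90.0), 54.5)]
[118, 118, 118, 118, 117, 122, 132, 129, 102, 93, 86, 80, 78, 81, 80, 78, 78, 81, 80, 76, 79, 80, 84, 81, 51, 76, 96, 52, 17, 8, 25, 75, 97, 103, 102, 85, 80, 67]
0.069 [246.59881363 139.43741675]
0.085 [246.46364999 134.1104418 ]
0.127 [246.09931253 119.75142783]
```

Emit:
step_arm --commands '[[55,[-30,-56,0],0],[55,[-60,-112,0],0],[55,[-90,-170,0],0],[55,[-120,-226,0],0],[55,[-150,-282,0],0],[55,[-175,-330,0],0],[55,[-190,-358,40],0],[55,[-190,-358,90],0],[55,[-190,-358,130],0],[55,[-190,-358,160],0],[55,[-190,-358,160],0],[55,[-190,-358,160],0]]' --squeeze 20

```text
t: 31.2
tool_pos: [0.4363, 0.0857, 0.1732]
tool_rot: [3.138, -0.155, -0.005]
contact_force: [-1.1, 0.0, -0.3]
opening: 0.0468
grip_force: 0.0
```

Emit:
step_arm --commands '[[15,[0,0,0],0],[15,[0,0,0],0],[15,[0,0,0],0],[15,[0,0,0],0],[15,[0,0,0],0]]'

```text
t: 31.82
tool_pos: [0.4372, 0.0857, 0.1747]
tool_rot: [-3.138, 0.156, -0.0]
contact_force: [0.0, -0.7, -0.7]
opening: 0.0289
grip_force: 19.8
```

Emit:
step_arm --commands '[[55,[0,0,0],0],[55,[0,0,0],0],[55,[0,0,-30],0],[55,[0,0,-30],-30],[55,[0,0,-30],-60],[55,[0,0,-30],-90],[55,[0,0,-30],-90],[55,[0,0,-30],-90],[55,[0,0,-30],-90],[55,[0,0,-30],-90],[55,[0,0,-30],-90],[55,[0,0,-30],-90]]'

```text
t: 33.33
tool_pos: [0.4373, 0.0857, 0.2047]
tool_rot: [2.326, 2.112, 0.0]
contact_force: [0.1, 0.5, 0.2]
opening: 0.0472
grip_force: 0.0
```

Emit:
step_arm --commands '[[55,[0,0,15],0],[55,[0,0,25],0],[55,[0,0,25],0],[15,[0,0,25],0],[15,[0,0,25],0],[15,[0,0,25],0],[15,[0,0,25],0],[15,[0,0,25],0]]'

```text
t: 34.33
tool_pos: [0.4372, 0.0857, 0.1798]
tool_rot: [2.329, 2.109, 0.0]
contact_force: [-0.5, -0.0, -0.8]
opening: 0.0284
grip_force: 19.8
```

Emit:
step_arm --commands '[[15,[0,0,0],0],[15,[0,0,-60],0],[15,[0,0,-120],0],[15,[0,0,-150],0],[15,[0,0,-150],0],[15,[0,0,-150],0]]' --squeeze 40

```text
t: 35.08
tool_pos: [0.4367, 0.0857, 0.3281]
tool_rot: [-2.328, -2.108, 0.003]
contact_force: [0.0, -0.3, 0.1]
opening: 0.027
grip_force: 39.5
```

Emit:
step_arm --commands '[[15,[-56,30,0],0],[15,[-112,60,0],0],[15,[-170,90,0],0],[15,[-226,120,0],0],[15,[-282,150,0],0],[15,[-330,175,0],0],[15,[-358,190,0],0],[15,[-358,190,0],0],[15,[-358,190,0],0],[15,[-358,190,10],0],[15,[-358,190,18],0],[15,[-358,190,18],0]]'

```text
t: 36.58
tool_pos: [0.5905, -0.2885, 0.3101]
tool_rot: [-2.326, -2.108, 0.001]
contact_force: [-0.4, -0.8, -0.1]
opening: 0.027
grip_force: 39.6
```

Emit:
step_arm --commands '[[15,[0,0,3],0],[15,[0,0,6],0],[15,[0,0,9],0],[15,[0,0,12],0],[15,[0,0,15],0],[15,[0,0,15],0]]'

```text
t: 37.33
tool_pos: [0.5908, -0.2893, 0.2963]
tool_rot: [-2.328, -2.108, 0.0]
contact_force: [-0.3, 0.3, 0.0]
opening: 0.027
grip_force: 39.6
```

Emit:
step_arm --commands '[[15,[0,0,10],0],[15,[0,0,20],0],[15,[0,0,26],0],[15,[0,0,29],0],[15,[0,0,31],0],[15,[0,0,31],0]]'

```text
t: 38.08
tool_pos: [0.5909, -0.2893, 0.2656]
tool_rot: [-2.328, -2.108, 0.0]
contact_force: [0.2, 0.5, 0.2]
opening: 0.0271
grip_force: 39.6
```

Emit:
step_arm --commands '[[15,[0,0,1],0],[15,[0,0,2],0],[15,[0,0,2],0]]'

```text
t: 38.45
tool_pos: [0.5911, -0.2894, 0.2649]
tool_rot: [2.328, 2.109, -0.0]
contact_force: [-2.6, 1.2, 5.6]
opening: 0.0269
grip_force: 40.2
```

Emit:
step_arm --commands '[[55,[0,0,0],0],[55,[0,0,0],0],[55,[0,0,-50],0],[55,[0,0,-72],0],[55,[60,-3,-72],0],[55,[120,-6,-72],0],[55,[180,-9,-72],0],[55,[240,-12,-72],0],[55,[300,-15,-72],0],[55,[363,-17,-72],0],[55,[363,-17,-30],0],[55,[363,-17,-10],0]]' --squeeze 20

```text
t: 39.95
tool_pos: [0.6089, 0.0744, 0.2709]
tool_rot: [-2.325, -2.109, 0.004]
contact_force: [-0.3, -0.5, -0.4]
opening: 0.0474
grip_force: 0.0
```

Emit:
step_arm --commands '[[55,[0,0,50],0],[55,[0,0,80],0],[55,[0,0,94],0],[55,[0,0,94],0],[15,[0,0,94],0],[15,[0,0,94],0],[15,[0,0,94],0],[15,[0,0,94],0]]'

```text
t: 40.95
tool_pos: [0.61, 0.0736, 0.1802]
tool_rot: [2.328, 2.108, 0.001]
contact_force: [0.0, -0.2, 0.4]
opening: 0.0127
grip_force: 0.0
```

Emit:
step_arm --commands '[[55,[0,0,0],0],[55,[0,0,0],0],[55,[0,0,-30],0],[55,[0,0,-30],30],[55,[0,0,-30],60],[55,[0,0,-30],90],[55,[0,0,-30],90],[55,[0,0,-30],90],[55,[0,0,-30],90],[55,[0,0,-30],90],[55,[0,0,-30],90],[55,[0,0,-30],90]]'

```text
t: 42.45
tool_pos: [0.6098, 0.0736, 0.2096]
tool_rot: [3.137, -0.16, -0.0]
contact_force: [0.4, -0.1, -0.2]
opening: 0.047
grip_force: 0.0
```

The grip closed on nothing, so the spacer may have been knocked aside. I check by mask.

```bash
python3 - <<'E'
from h import *
im=eyes.get_image("side")[:,:,::-1]; t=eyes.get_image("top")[:,:,::-1]
for (c,s,a),A in blob(im,[12,110,60],[32,255,255],(120,190,340,290),6): print('side',np.round(c,1),np.round(s,1),A,plane("side",*c,.007).round(4)[:2])
for (c,s,a),A in blob(t,[12,110,60],[32,255,255],(205,100,330,265),6): print('top',np.round(c,1),np.round(s,1),A,plane("top",*c,.012).round(4)[:2])
E
```

```text
side [172. 284.] [10. 26.] 124.5 [0.6626 0.2117]
side [197.5 233.5] [11. 13.] 123.0 [0.651  0.0581]
side [237.  243.3] [ 9.4 15. ] 85.0 [0.5612 0.0823]
side [261. 245.] [10.  8.] 55.5 [0.5106 0.0828]
side [260.5 217. ] [ 6. 17.] 47.5 [ 0.5226 -0.016 ]
side [260.5 228. ] [ 4. 17.] 21.0 [0.518 0.025]
top [232.5 178. ] [2. 7.] 12.0 [0.5686 0.0826]
top [256.  126.5] [1. 0.] 0.0 [0.7074 0.0215]
top [256.  129.5] [1. 0.] 0.0 [0.6992 0.0214]
top [256. 143.] [0. 0.] 0.0 [0.6627 0.0211]
top [256. 146.] [2. 0.] 0.0 [0.6547 0.0211]
top [256.  149.5] [1. 0.] 0.0 [0.6452 0.021 ]
```

Emit:
step_arm --commands '[[55,[-40,0,-40],0],[55,[-90,0,-60],0],[55,[-140,0,-60],0],[55,[-180,0,-60],0],[55,[-180,0,-60],0]]'

```text
t: 43.18
tool_pos: [0.4285, 0.0916, 0.2688]
tool_rot: [3.138, -0.152, -0.001]
contact_force: [0.5, 0.3, -0.1]
opening: 0.0468
grip_force: 0.0
```

```bash
python3 - <<'E'
from h import *
t=eyes.get_image("top")[:,:,::-1]
for (c,s,a),A in blob(t,[12,110,70],[32,255,255],(215,100,300,180),3): print('top',np.round(c,1),np.round(s,1),A,plane("top",*c,.012).round(4)[:2])
for (c,s,a),A in blob(t,[0,110,60],[12,255,255],(235,100,290,150)): print('red',np.round(c,1),plane("top",*c,.055).round(4)[:2])
print(plane("side",215.5,240,.007))
E
```

```text
top [243.  146.5] [11. 10.] 85.0 [0.6531 0.0557]
top [231.5 178. ] [2. 7.] 12.0 [0.5686 0.0852]
red [261.5 127.5] [0.6944 0.0069]
[0.6080133  0.07609049 0.007     ]
```

Emit:
step_arm --commands '[[55,[60,4,0],0],[55,[120,8,0],0],[55,[180,11,0],0],[55,[224,14,0],0],[55,[224,14,40],0],[55,[224,14,75],0],[55,[224,14,91],0],[55,[224,14,91],0],[15,[224,14,91],0],[15,[224,14,91],0],[15,[224,14,91],0],[15,[224,14,91],0]]'

```text
t: 44.72
tool_pos: [0.6531, 0.0553, 0.1806]
tool_rot: [-3.138, 0.155, -0.005]
contact_force: [0.9, 0.4, 4.7]
opening: 0.0283
grip_force: 20.3
```

Emit:
step_arm --commands '[[55,[0,0,0],0],[55,[0,0,0],0],[55,[0,0,-30],0],[55,[0,0,-30],-30],[55,[0,0,-30],-60],[55,[0,0,-30],-90],[55,[0,0,-30],-90],[55,[0,0,-30],-90],[55,[0,0,-30],-90],[55,[0,0,-30],-90],[55,[0,0,-30],-90],[55,[0,0,-30],-90]]'

```text
t: 46.22
tool_pos: [0.6519, 0.0553, 0.2079]
tool_rot: [-2.325, -2.112, 0.002]
contact_force: [-0.1, -0.2, -0.3]
opening: 0.0468
grip_force: 0.0
```

Emit:
step_arm --commands '[[55,[0,0,15],0],[55,[0,0,30],0],[55,[0,0,30],0],[15,[0,0,30],0],[15,[0,0,30],0],[15,[0,0,30],0],[15,[0,0,30],0],[15,[0,0,30],0]]'

```text
t: 47.22
tool_pos: [0.6523, 0.0553, 0.1788]
tool_rot: [2.329, 2.109, 0.0]
contact_force: [-1.2, 0.3, -0.6]
opening: 0.0288
grip_force: 19.8
```

Emit:
step_arm --commands '[[15,[0,0,0],0],[15,[0,0,-60],0],[15,[0,0,-120],0],[15,[0,0,-150],0],[15,[-60,-5,-150],0],[15,[-120,-9,-150],0],[15,[-180,-14,-150],0],[15,[-240,-18,-150],0],[15,[-300,-23,-150],0],[15,[-349,-27,-150],0],[15,[-349,-27,-150],0],[15,[-349,-27,-150],0]]' --squeeze 40

```text
t: 48.72
tool_pos: [0.5908, -0.2892, 0.3285]
tool_rot: [-2.329, -2.108, -0.0]
contact_force: [0.3, 0.1, -0.2]
opening: 0.0274
grip_force: 39.6
```

Emit:
step_arm --commands '[[15,[0,0,10],0],[15,[0,0,18],0],[15,[0,0,21],0],[15,[0,0,24],0],[15,[0,0,27],0],[15,[0,0,30],0],[15,[0,0,33],0],[15,[0,0,33],0]]'

```text
t: 49.72
tool_pos: [0.5908, -0.2894, 0.2954]
tool_rot: [-2.328, -2.108, 0.0]
contact_force: [-0.3, 0.9, -0.5]
opening: 0.0274
grip_force: 39.6
```

Emit:
step_arm --commands '[[15,[0,0,8],0],[15,[0,0,14],0],[15,[0,0,18],0],[15,[0,0,20],0],[15,[0,0,21],0],[15,[0,0,21],0]]'

```text
t: 50.48
tool_pos: [0.591, -0.2894, 0.2755]
tool_rot: [2.328, 2.108, 0.0]
contact_force: [-2.5, 1.3, 4.4]
opening: 0.0278
grip_force: 40.1
```

Emit:
step_arm --commands '[[50,[0,0,0],0],[50,[0,0,0],0],[60,[0,0,-50],0],[75,[0,0,-72],0],[75,[60,0,-72],-10],[75,[120,0,-72],-20],[75,[180,0,-72],-30],[75,[212,0,-72],-40],[75,[212,0,-60],-50],[75,[212,0,-40],-52.7],[75,[212,0,-40],-52.7],[75,[212,0,-40],-52.7]]' --squeeze 25

```text
t: 51.98
tool_pos: [0.612, -0.0786, 0.3152]
tool_rot: [1.152, 2.922, 0.0]
contact_force: [0.2, -0.2, 0.5]
opening: 0.064
grip_force: 0.0
```

```bash
python3 - <<'E'
from h import *
im=eyes.get_image("side")[:,:,::-1]
g=im[:,246]; print(g[110:150].tolist())
for z,y in((.069,.0235),(.085,.0235),(.085,.015),(.097,.015),(.109,.015),(.109,0),(.127,0)): print(z,y,proj("side",[.591+y*.1,-.2893+y,z]).round(1))
o=monitor.get_obs(); print(o['q'].round(2),o['tool_pos'].round(4))
E
```

```text
[[27, 28, 28], [23, 23, 23], [33, 26, 29], [19, 20, 23], [22, 25, 26], [29, 29, 28], [30, 30, 27], [27, 26, 25], [25, 30, 26], [27, 32, 26], [26, 28, 24], [29, 29, 27], [25, 24, 26], [28, 25, 24], [59, 67, 68], [76, 82, 83], [77, 76, 77], [78, 87, 97], [43, 152, 206], [21, 98, 136], [13, 66, 93], [27, 69, 96], [27, 76, 104], [16, 72, 100], [19, 69, 98], [25, 71, 96], [35, 60, 80], [90, 103, 110], [124, 138, 150], [64, 74, 79], [19, 21, 22], [11, 10, 11], [21, 25, 25], [66, 71, 78], [89, 102, 109], [148, 170, 184], [155, 180, 194], [95, 111, 117], [72, 82, 87], [61, 68, 73]]
0.069 0.0235 [244.5 143.1]
0.085 0.0235 [244.4 137.7]
0.085 0.015 [245.1 136.4]
0.097 0.015 [245.  132.3]
0.109 0.015 [244.9 128.2]
0.109 0 [246.3 126. ]
0.127 0 [246.1 119.8]
[-0.25  0.1   1.71  0.    1.33 -1.07] [ 0.6122 -0.0786  0.3156]
```

The stack matches its expected rows (brass 128–136), so it is seated. Next, the tins.

Emit:
step_arm --commands '[[75,[0,0,60],0],[75,[0,0,105],0],[75,[0,0,125],0],[75,[0,0,125],0],[35,[0,0,125],0],[35,[0,0,125],0],[35,[0,0,125],0],[35,[0,0,125],0],[35,[0,0,75],0],[35,[0,0,15],0],[35,[0,0,-45],0],[35,[0,0,-45],0]]'

```text
t: 53.52
tool_pos: [0.6133, -0.0787, 0.3679]
tool_rot: [1.146, 2.911, 0.003]
contact_force: [0.2, 0.5, -1.3]
opening: 0.0433
grip_force: 26.1
```

Emit:
step_arm --commands '[[35,[55,29,0],0],[35,[110,58,0],0],[35,[165,87,0],0],[35,[220,116,0],0],[35,[275,145,0],0],[35,[329,174,0],0],[35,[329,174,0],0],[35,[329,174,40],0],[35,[329,174,75],0],[35,[329,174,85],0],[35,[329,174,88],0],[35,[329,174,88],0]]'

```text
t: 55.02
tool_pos: [0.4903, 0.2725, 0.2726]
tool_rot: [1.152, 2.922, -0.0]
contact_force: [-0.5, -1.1, 2.9]
opening: 0.0433
grip_force: 26.5
```

Emit:
step_arm --commands '[[35,[0,0,1],0],[35,[0,0,2],0],[35,[0,0,2],0]]'

```text
t: 55.4
tool_pos: [0.4905, 0.2728, 0.2725]
tool_rot: [1.151, 2.922, -0.0]
contact_force: [-4.6, -2.7, 11.1]
opening: 0.0436
grip_force: 27.3
```

Emit:
step_arm --commands '[[75,[0,0,0],0],[75,[0,0,0],0],[75,[0,0,0],0],[75,[0,0,-55],0],[75,[0,0,-85],0],[75,[-45,-38,-85],0],[75,[-90,-76,-85],0],[75,[-135,-114,-85],0],[75,[-180,-152,-85],0],[75,[-206,-173,-85],0],[75,[-206,-173,-45],0],[75,[-206,-173,-45],0]]'

```text
t: 56.9
tool_pos: [0.5212, 0.0059, 0.311]
tool_rot: [-1.149, -2.916, 0.003]
contact_force: [-0.6, 0.5, -0.6]
opening: 0.0639
grip_force: 0.0
```

```bash
python3 - <<'E'
from h import *
t=eyes.get_image("top")[:,:,::-1]; im=eyes.get_image("side")[:,:,::-1]
for n,lo,hi,bx,z in(("blue shelf",[100,120,50],[130,255,255],(100,160,200,280),.135),("red",[0,110,60],[12,255,255],(235,100,290,150),.055)):
    for (c,s,a),A in blob(t,lo,hi,bx): print(n,np.round(c,1),np.round(s,1),plane("top",*c,z).round(4)[:2])
for (c,s,a),A in blob(im,[0,0,0],[180,255,45],(235,195,280,235)): print('blk side',np.round(c,1),np.round(s,1),plane("side",*c,.05).round(4)[:2])
print(proj("side",[.523,.006,.05]))
print(monitor.get_obs()['tool_pos'])
E
```

```text
blue shelf [146.7 205.4] [17.4 18.8] [0.4911 0.2711]
red [261.5 127.5] [17. 17.] [0.6944 0.0069]
blk side [260.5 208.5] [15. 19.] [0.5192 0.0121]
[259.0851651  206.82699862]
[0.52250985 0.00638947 0.31473228]
```

Emit:
step_arm --commands '[[75,[0,0,60],0],[75,[0,0,105],0],[75,[0,0,124],0],[75,[0,0,124],0],[35,[0,0,124],0],[35,[0,0,124],0],[35,[0,0,124],0],[35,[0,0,124],0]]'

```text
t: 58.0
tool_pos: [0.524, 0.006, 0.1935]
tool_rot: [1.149, 2.919, 0.002]
contact_force: [-0.2, -0.0, 6.4]
opening: 0.0436
grip_force: 26.2
```

Emit:
step_arm --commands '[[35,[0,0,-60],0],[35,[0,0,-120],0],[35,[0,0,-170],0],[35,[0,0,-170],0]]'

```text
t: 58.5
tool_pos: [0.5238, 0.006, 0.3673]
tool_rot: [1.147, 2.913, 0.005]
contact_force: [0.7, -0.3, -1.6]
opening: 0.0432
grip_force: 26.3
```

Emit:
step_arm --commands '[[35,[52,34,0],0],[35,[104,68,0],0],[35,[156,103,0],0],[35,[208,137,0],0],[35,[260,172,0],0],[35,[260,172,0],0],[35,[260,172,0],0],[35,[260,172,45],0],[35,[260,172,75],0],[35,[260,172,85],0],[35,[260,172,88],0],[35,[260,172,88],0]]'

```text
t: 60.0
tool_pos: [0.4503, 0.3088, 0.2737]
tool_rot: [1.152, 2.921, 0.002]
contact_force: [0.4, -0.2, -1.6]
opening: 0.0439
grip_force: 26.5
```

Emit:
step_arm --commands '[[35,[0,0,1],0],[35,[0,0,2],0],[35,[0,0,2],0]]'

```text
t: 60.38
tool_pos: [0.4503, 0.3092, 0.2734]
tool_rot: [1.15, 2.921, 0.001]
contact_force: [-3.5, -3.6, 9.6]
opening: 0.0434
grip_force: 27.5
```

Emit:
step_arm --commands '[[75,[0,0,0],0],[75,[0,0,0],0],[75,[0,0,0],0],[75,[0,0,-55],0],[75,[0,0,-85],0],[75,[-60,-8,-85],0],[75,[-120,-17,-85],0],[75,[-180,-25,-85],0],[75,[-240,-34,-85],0],[75,[-300,-43,-85],0],[75,[-360,-51,-85],0],[75,[-384,-55,-85],0]]'

```text
t: 61.88
tool_pos: [0.6945, 0.0043, 0.355]
tool_rot: [-1.155, -2.921, 0.001]
contact_force: [-0.2, -0.1, -0.9]
opening: 0.0638
grip_force: 0.0
```

Emit:
step_arm --commands '[[75,[0,0,50],0],[75,[0,0,110],0],[75,[0,0,150],0],[75,[0,0,166],0],[75,[0,0,166],0],[35,[0,0,166],0],[35,[0,0,166],0],[35,[0,0,166],0],[35,[0,0,166],0]]'

```text
t: 63.0
tool_pos: [0.6943, 0.0071, 0.1928]
tool_rot: [1.149, 2.919, 0.002]
contact_force: [0.8, 0.2, 6.3]
opening: 0.0431
grip_force: 26.2
```

Emit:
step_arm --commands '[[35,[0,0,-60],0],[35,[0,0,-120],0],[35,[0,0,-170],0],[35,[0,0,-170],0],[35,[0,0,-170],0]]'

```text
t: 63.62
tool_pos: [0.6926, 0.0073, 0.3588]
tool_rot: [-1.15, -2.922, 0.001]
contact_force: [0.5, -0.1, -2.3]
opening: 0.0436
grip_force: 26.2
```

Emit:
step_arm --commands '[[35,[60,7,-10],0],[35,[120,15,-10],0],[35,[180,22,-10],0],[35,[240,30,-10],0],[35,[300,37,-10],0],[35,[360,45,-10],0],[35,[415,52,-10],0],[35,[438,55,-10],0],[35,[438,55,-10],0],[35,[438,55,35],0],[35,[438,55,65],0],[35,[438,55,75],0]]'

```text
t: 65.12
tool_pos: [0.4095, 0.3446, 0.2807]
tool_rot: [-1.151, -2.919, 0.009]
contact_force: [0.6, 0.2, -1.5]
opening: 0.0433
grip_force: 26.2
```

Emit:
step_arm --commands '[[35,[0,0,5],0],[35,[0,0,10],0],[35,[0,0,12],0],[35,[0,0,12],0]]'

```text
t: 65.62
tool_pos: [0.4102, 0.3462, 0.2733]
tool_rot: [1.15, 2.923, 0.001]
contact_force: [-0.9, -0.6, -1.6]
opening: 0.0433
grip_force: 26.2
```

Emit:
step_arm --commands '[[35,[0,0,1],0],[35,[0,0,2],0],[35,[0,0,2],0]]'

```text
t: 66.0
tool_pos: [0.4103, 0.3464, 0.2727]
tool_rot: [1.15, 2.923, 0.001]
contact_force: [-3.4, -2.2, 7.3]
opening: 0.0431
grip_force: 27.0
```

Emit:
step_arm --commands '[[75,[0,0,0],0],[75,[0,0,0],0],[75,[0,0,0],0],[75,[0,0,-60],0],[75,[0,0,-110],0],[75,[-60,0,-120],0],[75,[-120,-20,-120],0],[75,[-180,-40,-120],0],[75,[-240,-60,-120],0],[75,[-300,-80,-120],0],[75,[-300,-80,-120],0]]'

```text
t: 67.38
tool_pos: [0.5763, 0.0796, 0.3904]
tool_rot: [1.159, 2.92, -0.001]
contact_force: [0.5, 1.1, 1.1]
opening: 0.0641
grip_force: 0.0
```

```bash
python3 - <<'E'
from h import *
a=eyes.get_image("top")[:,:,::-1]; b=eyes.get_image("side")[:,:,::-1]
o=np.zeros((600,800,3),np.uint8)
o[:300,:400]=cv2.resize(a,(400,300)); o[:300,400:]=cv2.resize(b,(400,300))
o[300:,:300]=cv2.resize(a[155:285,70:200],(300,300),interpolation=cv2.INTER_CUBIC)
o[300:,300:600]=cv2.resize(b[90:180,215:305],(300,300),interpolation=cv2.INTER_CUBIC)
o[300:500,600:]=cv2.resize(a[140:240,335:435],(200,200),interpolation=cv2.INTER_CUBIC)
cv2.imwrite('pics/fin.png',o)
for n,lo,hi,bx in(("blue",[100,120,50],[130,255,255],(120,160,170,230)),("red",[0,150,60],[10,255,255],(100,190,160,270)),("blk",[0,0,0],[180,255,60],(110,190,150,240))):
    for (c,s,_),A in blob(a,lo,hi,bx): print(n,np.round(c,1),np.round(s,1),plane("top",*c,.135).round(4)[:2])
print(monitor.get_obs()['tool_pos'])
E
```

```text
blue [146.5 205.4] [17.9 18.7] [0.4911 0.2717]
red [113.5 240. ] [18. 19.] [0.411  0.3453]
blk [130.5 223. ] [18. 19.] [0.4502 0.3074]
[0.57518423 0.08246689 0.39028635]
```

View pics/fin.png

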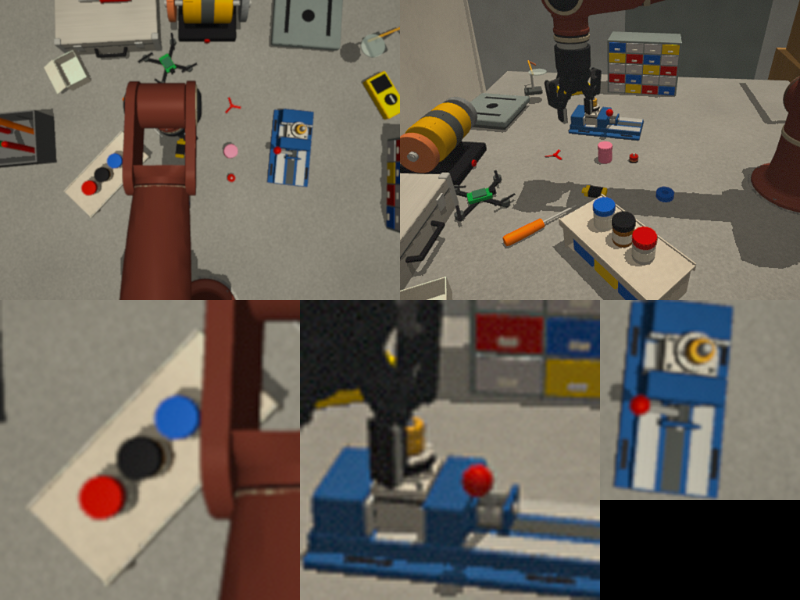

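The final composite shows three tins in a straight row on the shelf (lids at (177,417), (140,457), (103,497)). The pulley and both brass spacers are on the shaft at (702,348), the lever is locked with its knob at (640,405), and the bystanders haven't moved. Handing in.

```bash
python3 -c "
from h import *
print(finish_job())"
```

```text
the job is handed in; nothing more can be done
None
```

I handed the job in at about 67 s: the gearbox is clamped square and the cam lever locked, the pulley and both brass spacers found are fully down on the shaft, and the red-, black- and blue-lid tins are upright in one row on the shelf about 1 cm apart. No verdict came back.

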